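Draw down the gearbox inspection cover in crisscross passes

TASK

The inspection cover of the gearbox is being tightened down evenly in two passes, clockwise, and the first pass is only half done: one diagonal pair of T-handle bolts already stands at about 45 degrees (halfway), the other pair is still loose, in line with the shaft stub at the end of the box. Finish the first pass by turning each loose bolt to halfway and letting go of it, then make the second pass crisscross - one bolt, the one diagonally opposite it, then the other two - turning each fully home to its stop, square across the shaft line. Leave the filler cap in the middle as it is.

Things in the scene. Friction and masses are not known exactly. Their poses are not given: they have to be found in the camera images.
- gearbox: Green cast gearbox, fixed; foot 200 x 170 mm, flat aluminium cover 190 x 160 mm, its top 97 mm above the bench. Origin: centre of the underside. x along the long side, towards the end with the steel shaft stub; y along the short side; z up. At the cover's corners stand 4 dark steel T-handle bolts: a bar 44 long, 12 thick, 20 tall on a round stem, bar centre 129 mm above the bench.
- bolt_a (a joint): T-handle bolt at +70, +55 mm (x, y in the gearbox frame), diagonal to bolt_c; its vertical axis passes through the bar's middle. Rad, growing clockwise from above (tightening): 0 loose, bar along the gearbox's x; 0.785 halfway; 1.571 home at a hard stop, bar square across. At v the bar lies along x turned clockwise by v. Friction 0.15 N m: stays as left. Starts loose (0 to 0.2).
- bolt_b (a joint): T-handle bolt at +70, -55 mm (x, y in the gearbox frame), diagonal to bolt_d; its vertical axis passes through the bar's middle. Rad, growing clockwise from above (tightening): 0 loose, bar along the gearbox's x; 0.785 halfway; 1.571 home at a hard stop, bar square across. At v the bar lies along x turned clockwise by v. Friction 0.15 N m: stays as left. Starts about halfway (0.7 to 0.87).
- bolt_c (a joint): T-handle bolt at -70, -55 mm (x, y in the gearbox frame), diagonal to bolt_a; its vertical axis passes through the bar's middle. Rad, growing clockwise from above (tightening): 0 loose, bar along the gearbox's x; 0.785 halfway; 1.571 home at a hard stop, bar square across. At v the bar lies along x turned clockwise by v. Friction 0.15 N m: stays as left. Starts loose (0 to 0.2).
- bolt_d (a joint): T-handle bolt at -70, +55 mm (x, y in the gearbox frame), diagonal to bolt_b; its vertical axis passes through the bar's middle. Rad, growing clockwise from above (tightening): 0 loose, bar along the gearbox's x; 0.785 halfway; 1.571 home at a hard stop, bar square across. At v the bar lies along x turned clockwise by v. Friction 0.15 N m: stays as left. Starts about halfway (0.7 to 0.87).
- filler_cap (a joint): Round black plastic filler cap, 36 mm across, in the middle of the cover, with a 32 x 9 mm grip ridge on top, 125 mm above the bench at its highest. It is already shut: value 0 rad, turning either way changes it. Not part of the job.

How it is judged:
By the outcome, as a careful person would: the job done as asked, in the order asked, and still so for the second after the job is handed in, with the robot touching nothing.
It also fails if it takes over 72 s, if anything falls off the work surface, if the arm or the gripper's body presses on something with over 40 N, if the wrist force passes 120 N, or if a joint passes its speed limit or range.

ROBOT

A 6-joint arm with a two-finger parallel gripper is mounted at the origin on the work surface. World frame = base frame: x ahead of the robot, y to its left, z up, the work surface at z = 0. Lengths are in m, angles in rad, forces in N, time in s.
With the tool pointing down it reaches from about 0.425 to 0.95 m from the base axis. Payload 3.5 kg.
Tool frame: the origin (TCP) lies at the very end of the fingers, on their centre line; the grasp point (between the pads) lies 19 mm behind it; z points along the fingers, y is the line along which they close (so a half turn about z gives the same grasp; the last joint's range is limited). The gripper opens to 85 mm and grips with 20 to 120 N. Pads are 22 mm wide; open, the fingers measure 114 mm over their backs; the gripper's body (76 mm by 85 mm) begins 54 mm behind the grasp point. The pads swing forward as they close: fully open they stand 13 mm farther back than shut.
Start: joints at [-1.455, 0.286, 1.577, -0, 1.279, -0.15], TCP at [0.177, -0.651, 0.231] pointing down, gripper open.
Joint ranges: [-2.77, 2.77], [-0.9, 2.22], [0.21, 2.48], [-1.53, 4.67], [0.24, 2.81], [-2.84, 2.84]. Speed limits (rad/s): [2.79, 2.79, 3.14, 3.14, 3.14, 3.14].

INTERFACE

Orientations are given as a unit quaternion [x, y, z, w].
In Python, from plant import ctrl gives the robot as it stands.
- The arm moves only by the tool carry_out, never from a script. Its argument "deltas" is one flat list of numbers, 6 for each row, row after row: the shift along the tool's x, y, z in m, then the turn, a rotation vector about the tool's x, y, z in rad. A call has 1 to 5 rows; each row is the pose to reach, as a shift and turn from the pose commanded when the call began, along the tool's axes at that moment; what a row does not reach only later rows make up. A row lasts 1/8 s, in which the tool goes at most 62.5 mm and 10.7 degrees, less where a joint would pass 70% of its speed; a pose out of reach is approached as far as the arm can. A call with a gripper value outside its range is refused whole. "grip" is the opening in per cent of the stroke, from 0 (shut) to 100 (fully open), set as the call begins (left out, the last holds). The fingers move at their own pace and stop on an object; "grip_force" is the grip in N (left out, the last holds). Time passes only in rows, so rows that repeat a pose let the fingers close. It gives the time, the measured TCP pose, the force, the opening and the grip force at its end, in the units of the state.
- ctrl.get_state(): the state, without advancing time (a new reading comes with each control period).
- ctrl.read_camera(name): name is "side" or "top" or "wrist"; returns (picture, depth): 480x640x3 uint8, red, green, blue; 480x640 float32, m along the optical axis (not along the pixel's ray), 0 where there is no reading.
- ctrl.camera_model(name): a dict with "intrinsics" (3x3 intrinsics, pixels), "k1" (the pictures are not rectified: a ray, as slopes to the right and down, at radius r is drawn at 1 + k1 r^2 times it, then the intrinsics apply), "extrinsics" (4x4, takes a point from world to camera coordinates); the wrist camera has in their place "hand_eye" (4x4, takes a point from camera to tool coordinates, whose origin is the TCP and whose axes are the flange's). Camera axes: x right, y down, z forward; pixel columns grow to the right and rows downward; lengths in m; the calibration is good to about 2 mm. A picture is of the moment at which its call begins: read the wrist's pose just before it. camera_model takes no time and is no camera call.
- ctrl.sign_off(): hands the job in; it is judged then, once.
Trained networks look in the newest picture that a camera, given by its name, has taken for a name from the list of things; names that differ only in an ending like _2 or _b are one class to them, and where a whole thing is asked for, a point or a joint stands for the part that bears it (a point fixed in the world has none). Each returns a list of dicts, best first, with "score" (0 to 1); they miss things now and then, are a little off and sometimes report something else, mostly with a low value. They report only what shows in the picture. A call takes as long as a camera call.
- ctrl.find_in(camera, query): "uv" ([column, row] in pixels, amid what is visible of it).
The state is a dict: "time": time; "qpos": joint angles; "dq": joint speeds; "joint_efforts": joint torques, N m; "eef_pos": TCP position; "tcp_rot": TCP orientation; "contact_force": force on the tool from outside, world axes, zero at the start; "wrist_torque": the same for the moment, N m; "opening": opening from 0.0 (shut) to 1.0 (fully open); "finger_force": force on a finger pad.
Only numpy, scipy, OpenCV 4.12 (cv2) and the standard library are available. Lean on these libraries where they do the work, as an engineer would, in place of code of your own. Each camera call takes 0.05 s, during which the arm holds its last target. There are 200 camera calls.

## Working session

There is one attempt and no reset: what is moved stays moved. The work goes in short steps, Python scripts to look and compute and a tool call to move; the robot and the scene stay as the last step left them, time stands still between calls to the robot, and variables do not carry over. Pictures are saved under pics/ and viewed, at most 10 in all, crops included, and the job is handed in when it is done.

Besides the shell and the picture viewer there is one more tool, called after "Call:" by a JSON object that holds its "api" and its "payload". carry_out: Moves the arm, as the interface text tells. Its arguments: {"type":"object","properties":{"deltas":{"type":"array"},"grip":{"type":"number"},"grip_force":{"type":"number"}},"required":["deltas"]}

```bash
mkdir -p pics; ls; python3 - <<'E'
from plant import ctrl
import cv2,numpy as np
s=ctrl.get_state(); print(s)
p,d=ctrl.read_camera("top"); np.savez("top.npz",p=p,d=d)
cv2.imwrite("pics/top.png",p[:,:,::-1])
m=ctrl.camera_model("top"); print(m)
for q in ["gearbox","bolt_a","filler_cap"]: print(q,ctrl.find_in("top",q))
print(ctrl.camera_model("wrist"))
E
```

```text
pics
{'time': 0.0, 'qpos': array([-1.45502115e+00,  2.87162875e-01,  1.57820758e+00, -6.19507892e-06,
        1.27859294e+00, -1.49973543e-01]), 'dq': array([-0.00086931,  0.000743  ,  0.00018734,  0.00027804,  0.00080044,
        0.00224503]), 'joint_efforts': array([ 6.60596834e-05, -4.05982554e+01, -2.92624980e+01, -9.50147523e-05,
        5.74421865e-03,  9.14270174e-06]), 'eef_pos': array([ 0.17724269, -0.65062122,  0.22993248]), 'tcp_rot': array([ 9.91184368e-01,  1.32484504e-01,  1.73031749e-05, -1.18525037e-03]), 'contact_force': array([ 0.51462745, -0.46798089,  0.81561831]), 'wrist_torque': array([-0.02065206,  0.00220565, -0.00241333]), 'finger_force': 0.0, 'opening': 0.9996007418005862}
{'intrinsics': array([[501.18717362,   0.        , 331.55909435],
       [  0.        , 501.18717362, 242.44005509],
       [  0.        ,   0.        ,   1.        ]]), 'k1': -0.10456215603846299, 'extrinsics': array([[-0.13421437, -0.99094807, -0.00290177,  0.1104528 ],
       [-0.96359567,  0.13119193, -0.23296366,  0.56295663],
       [ 0.23123558, -0.02847094, -0.97248111,  0.62808553
[... 179 characters left out ...]
1], 'score': 0.86}, {'uv': [317.6, 199.7], 'score': 0.78}, {'uv': [370.0, 325.4], 'score': 0.67}]
filler_cap [{'uv': [344.1, 270.8], 'score': 0.44}]
{'intrinsics': array([[336.76438995,   0.        , 317.09825286],
       [  0.        , 336.76438995, 238.82270509],
       [  0.        ,   0.        ,   1.        ]]), 'k1': -0.06274770376375166, 'hand_eye': array([[ 8.06085674e-04, -9.66042411e-01, -2.58382293e-01,
         6.41507262e-02],
       [ 9.99999572e-01,  6.61516032e-04,  6.46456011e-04,
         4.04330434e-04],
       [-4.53579895e-04, -2.58382704e-01,  9.66042531e-01,
        -1.42963852e-01],
       [ 0.00000000e+00,  0.00000000e+00,  0.00000000e+00,
         1.00000000e+00]])}
```

View pics/top.png

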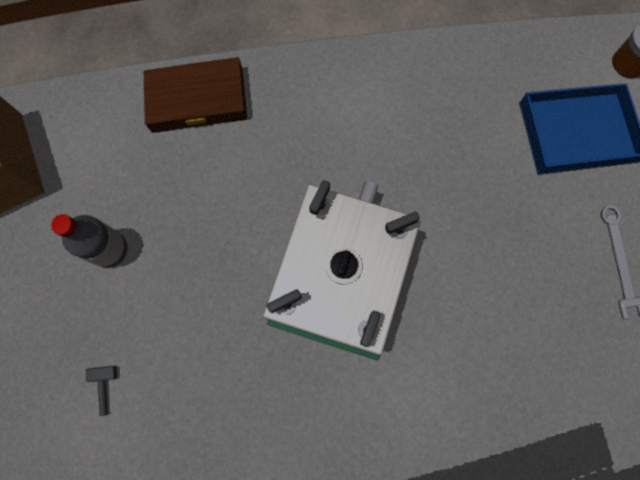

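The shaft stub is at (370,192), so gearbox x points up in the picture. Bolt a is at (319,197), b at (402,223), c at (371,328) and d at (284,300). a and c are roughly in line with the shaft (loose), and b and d are at about 45°.

```bash
cat > h.py <<'E'
import numpy as np,cv2
from scipy.spatial.transform import Rotation as R
from plant import ctrl
def undist(m,uv):
    K=m["intrinsics"]; xd=(np.asarray(uv,float)-[K[0,2],K[1,2]])/K[0,0]
    x=xd.copy()
    for _ in range(10): x=xd/(1+m["k1"]*(x**2).sum(-1,keepdims=True))
    return x
def cam2world(name,m,s=None):
    if name!="wrist": return np.linalg.inv(m["extrinsics"])
    T=np.eye(4);T[:3,:3]=R.from_quat(s["tcp_rot"]).as_matrix();T[:3,3]=s["eef_pos"]
    return T@m["hand_eye"]
def cloud(name,d,s=None):
    m=ctrl.camera_model(name); v,u=np.mgrid[:480,:640]
    x=undist(m,np.stack([u,v],-1).reshape(-1,2)); z=d.reshape(-1,1)
    T=cam2world(name,m,s)
    return (np.hstack([x*z,z])@T[:3,:3].T+T[:3,3]).reshape(480,640,3)
def bars(name,p,d,s=None,lo=.120):
    """bar centre and direction (mod pi) from points near the bar tops"""
    P=cloud(name,d,s); ok=(d>0)&(P[...,2]>lo)&(P[...,2]<.155)
    g=p.max(-1)
    ok&=g<110
    n,l,st,c=cv2.connectedComponentsWithStats(ok.astype(np.uint8))
    out=[]
    for i in range(1,n):
        if st[i,4]<40: continue
        q=P[l==i]; zt=np.percentile(q[:,2],90); q=q[q[:,2]>zt-.012]
        r=cv2.minAreaRect((q[:,:2]*1000).astype(np.float32))
        b=cv2.boxPoints(r); e=b[1]-b[0]; f=b[2]-b[1]; e=e if np.hypot(*e)>np.hypot(*f) else f
        w=np.linalg.eigh(np.cov(q[:,:2].T))[1][:,1]
        out.append(dict(c=np.array(r[0])/1000,size=r[1],ang=np.arctan2(e[1],e[0])%np.pi,pca=np.arctan2(w[1],w[0])%np.pi,z=zt,n=len(q),uv=c[i]))
    return out
E
python3 - <<'E'
from h import *
f=np.load("top.npz")
for b in bars("top",f["p"],f["d"]): print({k:np.round(v,3) for k,v in b.items()})
E
```

```text
{'c': array([0.619, 0.043]), 'size': array([12.195, 44.286]), 'ang': np.float32(2.577), 'pca': np.float64(2.573), 'z': np.float64(0.141), 'n': np.int64(347), 'uv': array([319.276, 197.388])}
{'c': array([ 0.571, -0.056]), 'size': array([12.55 , 44.427]), 'ang': np.float32(1.844), 'pca': np.float64(1.826), 'z': np.float64(0.141), 'n': np.int64(363), 'uv': array([401.908, 222.392])}
{'c': array([0.619, 0.368]), 'size': array([14.262, 27.141]), 'ang': np.float32(2.524), 'pca': np.float64(2.546), 'z': np.float64(0.148), 'n': np.int64(139), 'uv': array([ 72.352, 229.981])}
{'c': array([0.532, 0.024]), 'size': array([ 8.971, 32.163]), 'ang': np.float32(2.699), 'pca': np.float64(2.704), 'z': np.float64(0.127), 'n': np.int64(180), 'uv': array([343.722, 262.167])}
{'c': array([0.492, 0.104]), 'size': array([12.434, 43.724]), 'ang': np.float32(1.91), 'pca': np.float64(1.893), 'z': np.float64(0.141), 'n': np.int64(375), 'uv': array([283.696, 301.127])}
{'c': array([0.445, 0.004]), 'size': array([12.161, 43.375]), 'ang': np.float32(2.65), 'pca': np.float64(2.64), 'z': np.float64(0.141), 'n': np.int64(368), 'uv': array([370.066, 328.371])}
```

The bar sizes (44 x 12 mm), top height (0.141) and spacing (141 x 110 mm) all fit. Gearbox yaw is -0.446 and the centre is (0.532, 0.024). Bolt values are a 0.12, b 0.86, c 0.05 and d 0.80.

```bash
cat >> h.py <<'E'
def delta(x,y,z,yaw,frm=None):
    """shift+turn in tool axes from the current (or given pos,quat) pose to tool-down at x,y,z,yaw"""
    if frm is None:
        s=ctrl.get_state(); frm=(s["eef_pos"],s["tcp_rot"])
    R0=R.from_quat(frm[1]); R1=R.from_euler("z",yaw)*R.from_euler("x",np.pi)
    return np.round(np.r_[R0.inv().apply(np.array([x,y,z])-frm[0]),(R0.inv()*R1).as_rotvec()],4)
E
python3 -c "
from h import *
print(delta(.619,.043,.2,2.575).tolist())"
```

```text
[0.6085, -0.5534, 0.0314, -0.0005, -0.0019, -2.3092]
```

Call:
{"api": "carry_out", "payload": {"deltas": [0.6085,-0.5534,0.0314,-0.0005,-0.0019,-2.3092,0.6085,-0.5534,0.0314,-0.0005,-0.0019,-2.3092,0.6085,-0.5534,0.0314,-0.0005,-0.0019,-2.3092,0.6085,-0.5534,0.0314,-0.0005,-0.0019,-2.3092,0.6085,-0.5534,0.0314,-0.0005,-0.0019,-2.3092], "grip": 45}}

```text
time: 0.82
eef_pos: [0.3458, -0.386, 0.2193]
tcp_rot: [0.823, 0.568, -0.0, 0.0]
contact_force: [0.1, -0.7, 0.2]
opening: 0.45
finger_force: 0.0
```

```bash
python3 -c "
from h import *
s=ctrl.get_state();print(s['dq'],s['opening'])
print(delta(.619,.043,.2,2.575).tolist())"
```

```text
[ 0.83915361 -0.35847059  0.38096754  0.00177275 -0.03203238 -0.6567058 ] 0.4504216881665244
[0.498, 0.1037, 0.0189, -0.0004, 0.0007, -1.366]
```

Call:
{"api": "carry_out", "payload": {"deltas": [0.498,0.1037,0.0189,0,0,-1.366,0.498,0.1037,0.0189,0,0,-1.366,0.498,0.1037,0.0189,0,0,-1.366,0.498,0.1037,0.0189,0,0,-1.366,0.498,0.1037,0.0189,0,0,-1.366]}}

```text
time: 1.45
eef_pos: [0.5151, -0.1235, 0.2076]
tcp_rot: [0.477, 0.879, -0.0, 0.0]
contact_force: [-0.0, 0.2, -0.2]
opening: 0.448
finger_force: 0.0
```

```bash
python3 -c "
from h import *
s=ctrl.get_state();print(s['time'],s['eef_pos'],s['dq'])
print(delta(.619,.043,.2,2.575).tolist())"
```

```text
1.45 [ 0.51509379 -0.12352394  0.20763334] [ 0.96977888  0.34927983 -0.30542968 -0.00115882 -0.04948637 -0.51989685]
[0.083, 0.1779, 0.0075, -0.0006, 0.0008, -0.428]
```

Call:
{"api": "carry_out", "payload": {"deltas": [0.083,0.1779,0.0075,0,0,-0.428,0.083,0.1779,0.0075,0,0,-0.428,0.083,0.1779,0.0075,0,0,-0.428,0.083,0.1779,0.0075,0,0,-0.428,0.083,0.1779,0.0075,0,0,-0.428]}}

```text
time: 2.08
eef_pos: [0.619, 0.0408, 0.1994]
tcp_rot: [0.282, 0.959, -0.001, -0.001]
contact_force: [0.3, -0.4, -0.4]
opening: 0.453
finger_force: 0.0
```

```bash
python3 -c "
from h import *
s=ctrl.get_state();print(s['time'],s['eef_pos'],s['dq'],s['qpos'])
print(delta(.619,.043,.2,2.575).tolist())
p,d=ctrl.read_camera('wrist')
cv2.imwrite('pics/w1.png',p[:,:,::-1])
for b in bars('wrist',p,d,s): print({k:np.round(v,3) for k,v in b.items()})
"
```

```text
2.075 [0.61903867 0.04076716 0.19936175] [-0.03445291 -0.0207157   0.01736721 -0.00479454  0.00202109 -0.00505259] [-9.71237014e-02  1.95873899e-01  1.74480251e+00 -1.27319852e-03
  1.20246310e+00 -1.09576724e+00]
[0.0012, 0.0019, -0.0006, -0.0018, -0.0008, -0.0051]
{'c': array([0.493, 0.1  ]), 'size': array([11.771, 38.26 ]), 'ang': np.float32(1.896), 'pca': np.float64(1.777), 'z': np.float64(0.139), 'n': np.int64(804), 'uv': array([286.061,  25.958])}
{'c': array([0.445, 0.004]), 'size': array([13.391, 44.518]), 'ang': np.float32(2.621), 'pca': np.float64(2.639), 'z': np.float64(0.14), 'n': np.int64(2216), 'uv': array([106.221,  45.871])}
{'c': array([0.532, 0.023]), 'size': array([ 9.561, 31.849]), 'ang': np.float32(2.661), 'pca': np.float64(2.688), 'z': np.float64(0.126), 'n': np.int64(769), 'uv': array([220.91 , 152.009])}
{'c': array([0.618, 0.042]), 'size': array([11.528, 43.594]), 'ang': np.float32(2.58), 'pca': np.float64(2.601), 'z': np.float64(0.14), 'n': np.int64(1038), 'uv': array([319.639, 252.667])}
{'c': array([ 0.571, -0.057]), 'size': array([12.488, 44.076]), 'ang': np.float32(1.841), 'pca': np.float64(1.846), 'z': np.float64(0.14), 'n': np.int64(1254), 'uv': array([159.584, 268.38 ])}
```

View pics/w1.png

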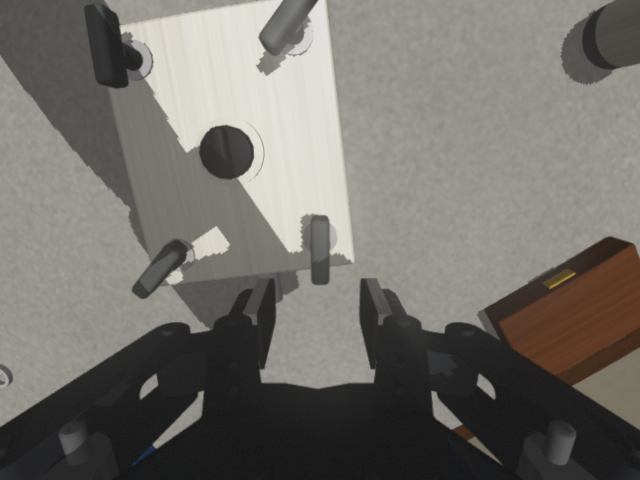

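Bar a, at (320,250), lies centred and aligned between the open fingers. Both cameras agree to within 1 mm, so I'm going down.

Call:
{"api": "carry_out", "payload": {"deltas": [0.001,0.0015,0.03,0,0,0,0.001,0.0015,0.06,0,0,0,0.001,0.0015,0.08,0,0,0,0.001,0.0015,0.087,0,0,0,0.001,0.0015,0.087,0,0,0]}}

```text
time: 2.75
eef_pos: [0.6193, 0.0416, 0.1131]
tcp_rot: [0.283, 0.959, -0.0, -0.0]
contact_force: [-0.7, 1.2, -0.0]
opening: 0.449
finger_force: 0.0
```

```bash
python3 -c "
from h import *
print(delta(.6185,.0425,.112,2.575).tolist())"
```

```text
[0.0011, 0.0003, 0.0011, -0.0007, 0.0001, -0.007]
```

Call:
{"api": "carry_out", "payload": {"deltas": [0.001,0,0.001,0,0,0,0.001,0,0.001,0,0,0,0.001,0,0.001,0,0,0,0.001,0,0.001,0,0,0], "grip": 0, "grip_force": 60}}

```text
time: 3.25
eef_pos: [0.6192, 0.0427, 0.1133]
tcp_rot: [0.282, 0.959, -0.0, 0.001]
contact_force: [-0.6, 0.6, 6.2]
opening: 0.126
finger_force: 60.5
```

```bash
python3 -c "
from h import *
print(delta(.6185,.0425,.112,1.911).tolist())"
```

```text
[0.0004, -0.0006, 0.0013, 0.0007, 0.0018, 0.6583]
```

Call:
{"api": "carry_out", "payload": {"deltas": [0,0,0,0,0,0.15,0,0,0,0,0,0.31,0,0,0,0,0,0.47,0,0,0,0,0,0.6,0,0,0,0,0,0.66]}}

```text
time: 3.88
eef_pos: [0.6191, 0.0427, 0.1133]
tcp_rot: [0.579, 0.815, -0.0, 0.001]
contact_force: [-1.1, -0.4, 5.7]
opening: 0.128
finger_force: 60.7
```

Call:
{"api": "carry_out", "payload": {"deltas": [0,0,0,0,0,0,0,0,0,0,0,0]}}

```text
time: 4.12
eef_pos: [0.6191, 0.0427, 0.1133]
tcp_rot: [0.578, 0.816, 0.0, 0.001]
contact_force: [-0.0, 0.4, 6.1]
opening: 0.128
finger_force: 60.4
```

```bash
python3 -c "
from h import *
s=ctrl.get_state();print(s['contact_force'],s['wrist_torque'])
print(delta(.6185,.0425,.112,1.911).tolist())"
```

```text
[-0.02824547  0.35642301  6.13020325] [-0.02272158  0.20895183 -0.09134649]
[0.0, -0.0006, 0.0013, 0.001, 0.0011, -0.0028]
```

Call:
{"api": "carry_out", "payload": {"deltas": [0,0,0,0,0,0,0,0,0,0,0,0,0,0,0,0,0,0,0,0,-0.03,0,0,0,0,0,-0.06,0,0,0], "grip": 45}}

```text
time: 4.75
eef_pos: [0.6178, 0.0428, 0.1716]
tcp_rot: [0.578, 0.816, -0.001, -0.001]
contact_force: [0.8, -0.5, 0.0]
opening: 0.452
finger_force: 0.0
```

```bash
python3 -c "
from h import *
s=ctrl.get_state();print(s['opening'],s['eef_pos'],delta(.6190,.0425,.173,1.911).tolist())
print(delta(.445,.004,.172,2.64).tolist())
p,d=ctrl.read_camera('top')
for b in bars('top',p,d): print({k:np.round(v,3) for k,v in b.items()})
"
```

```text
0.45182132114893936 [0.61784219 0.04280922 0.17160583] [-0.0007, 0.001, -0.0014, -0.0024, -0.0004, -0.0023]
[0.0207, -0.1759, 0.0, -0.0022, -0.0013, -0.7313]
{'c': array([ 0.574, -0.067]), 'size': array([12.177, 21.663]), 'ang': np.float32(1.848), 'pca': np.float64(1.842), 'z': np.float64(0.14), 'n': np.int64(168), 'uv': array([410.847, 218.531])}
{'c': array([0.62 , 0.366]), 'size': array([13.082, 26.595]), 'ang': np.float32(2.734), 'pca': np.float64(2.585), 'z': np.float64(0.146), 'n': np.int64(116), 'uv': array([ 73.262, 230.12 ])}
```

Call:
{"api": "carry_out", "payload": {"deltas": [0.0041,-0.0352,0,0,0,-0.15,0.0103,-0.088,0,0,0,-0.33,0.0165,-0.14,0,0,0,-0.5,0.0207,-0.17,0,0,0,-0.66,0.0207,-0.1759,0,-0.001,0,-0.73]}}

```text
time: 5.42
eef_pos: [0.4436, 0.0039, 0.1712]
tcp_rot: [0.248, 0.969, 0.0, -0.0]
contact_force: [0.5, -0.9, -0.0]
opening: 0.45
finger_force: 0.0
```

Call:
{"api": "carry_out", "payload": {"deltas": [0,0,0,0,0,0]}}

```text
time: 5.55
eef_pos: [0.4451, 0.0039, 0.1717]
tcp_rot: [0.249, 0.968, 0.0, 0.0]
contact_force: [0.7, -0.2, 0.1]
opening: 0.453
finger_force: 0.0
```

```bash
python3 -c "
from h import *
s=ctrl.get_state();print(s['eef_pos'])
p,d=ctrl.read_camera('wrist')
for b in bars('wrist',p,d,s): print({k:np.round(v,3) for k,v in b.items()})
p,d=ctrl.read_camera('top')
for b in bars('top',p,d): print({k:np.round(v,3) for k,v in b.items()})
print(delta(.445,.004,.112,2.64).tolist())
"
```

```text
[0.445126   0.0038933  0.17174428]
{'c': array([0.491, 0.102]), 'size': array([12.118, 43.477]), 'ang': np.float32(1.878), 'pca': np.float64(1.9), 'z': np.float64(0.14), 'n': np.int64(1907), 'uv': array([504.614, 252.957])}
{'c': array([0.444, 0.004]), 'size': array([11.917, 43.363]), 'ang': np.float32(2.646), 'pca': np.float64(2.664), 'z': np.float64(0.14), 'n': np.int64(1451), 'uv': array([316.999, 266.854])}
{'c': array([0.616, 0.04 ]), 'size': array([12.194,  7.198]), 'ang': np.float32(0.759), 'pca': np.float64(0.776), 'z': np.float64(0.139), 'n': np.int64(153), 'uv': array([475.849, 442.477])}
{'c': array([0.618, 0.043]), 'size': array([12.033, 43.845]), 'ang': np.float32(1.904), 'pca': np.float64(1.922), 'z': np.float64(0.141), 'n': np.int64(347), 'uv': array([319.811, 197.222])}
{'c': array([ 0.571, -0.056]), 'size': array([12.413, 44.235]), 'ang': np.float32(1.84), 'pca': np.float64(1.834), 'z': np.float64(0.14), 'n': np.int64(360), 'uv': array([402.073, 222.412])}
{'c': array([0.618, 0.368]), 'size': array([14.445, 26.944]), 'ang': np.float32(2.451), 'pca': np.float64(2.545), 'z': np.float64(0.147), 'n': np.int64(127), 'uv': array([ 72.777, 230.194])}
{'c': array([0.532, 0.024]), 'size': array([ 3.178, 30.813]), 'ang': np.float32(2.912), 'pca': np.float64(2.904), 'z': np.float64(0.127), 'n': np.int64(62), 'uv': array([343.871, 261.871])}
{'c': array([0.492, 0.103]), 'size': array([11.777, 43.309]), 'ang': np.float32(1.893), 'pca': np.float64(1.89), 'z': np.float64(0.141), 'n': np.int64(355), 'uv': array([283.964, 301.148])}
[0.0008, -0.0004, 0.0599, 0.0003, 0.0005, -0.0024]
```

a is at halfway (1.91) as intended. Next is c: descend, close and turn by 2.645 - 1.911 ≈ 0.73.

Call:
{"api": "carry_out", "payload": {"deltas": [0,0,0.02,0,0,0,0,0,0.045,0,0,0,0,0,0.06,0,0,0,0,0,0.06,0,0,0]}}

```text
time: 6.15
eef_pos: [0.4449, 0.0042, 0.1107]
tcp_rot: [0.249, 0.969, -0.0, -0.001]
contact_force: [-0.1, -0.3, -0.2]
opening: 0.451
finger_force: 0.0
```

Call:
{"api": "carry_out", "payload": {"deltas": [0,0,0,0,0,0,0,0,0,0,0,0,0,0,0,0,0,0,0,0,0,0,0,0], "grip": 0}}

```text
time: 6.65
eef_pos: [0.4462, 0.0034, 0.1131]
tcp_rot: [0.248, 0.969, -0.001, 0.001]
contact_force: [-1.9, -4.1, 4.8]
opening: 0.128
finger_force: 60.7
```

```bash
python3 -c "
from h import *
s=ctrl.get_state();print(s['eef_pos'])
print(delta(.445,.004,.112,1.911).tolist())
"
```

```text
[0.44624065 0.00339683 0.11311777]
[0.0014, -0.0001, 0.0011, 0.0004, 0.0024, 0.7285]
```

Call:
{"api": "carry_out", "payload": {"deltas": [0,0,0,0,0,0.16,0,0,0,0,0,0.33,0,0,0,0,0,0.5,0,0,0,0,0,0.65,0,0,0,0,0,0.73]}}

```text
time: 7.28
eef_pos: [0.4457, 0.0029, 0.1131]
tcp_rot: [0.579, 0.815, -0.001, 0.001]
contact_force: [-5.4, -4.8, 7.5]
opening: 0.13
finger_force: 60.9
```

Call:
{"api": "carry_out", "payload": {"deltas": [0,0,0,0,0,0,0,0,0,0,0,0]}}

```text
time: 7.52
eef_pos: [0.4457, 0.0029, 0.1131]
tcp_rot: [0.578, 0.816, -0.001, 0.001]
contact_force: [-5.1, -5.3, 6.6]
opening: 0.125
finger_force: 60.7
```

Call:
{"api": "carry_out", "payload": {"deltas": [0,0,0,0,0,0,0,0,0,0,0,0,0,0,0,0,0,0,0,0,-0.03,0,0,0,0,0,-0.06,0,0,0], "grip": 45}}

```text
time: 8.15
eef_pos: [0.4451, 0.0043, 0.1721]
tcp_rot: [0.578, 0.816, 0.0, -0.001]
contact_force: [1.2, 0.8, 1.1]
opening: 0.448
finger_force: 0.0
```

```bash
python3 -c "
from h import *
s=ctrl.get_state();print(s['eef_pos'],s['opening'])
p,d=ctrl.read_camera('wrist')
for b in bars('wrist',p,d,s): print({k:np.round(v,3) for k,v in b.items()})
print(delta(.445,.004,.112,1.911).tolist())
"
```

```text
[0.44514693 0.00431471 0.17205211] 0.4475436798033958
{'c': array([0.491, 0.103]), 'size': array([12.589, 43.218]), 'ang': np.float32(1.894), 'pca': np.float64(1.773), 'z': np.float64(0.139), 'n': np.int64(1307), 'uv': array([459.37 , 118.209])}
{'c': array([0.444, 0.004]), 'size': array([12.004, 43.67 ]), 'ang': np.float32(1.907), 'pca': np.float64(1.914), 'z': np.float64(0.14), 'n': np.int64(1582), 'uv': array([317.079, 266.511])}
{'c': array([0.531, 0.023]), 'size': array([ 9.154, 32.051]), 'ang': np.float32(2.696), 'pca': np.float64(2.688), 'z': np.float64(0.126), 'n': np.int64(723), 'uv': array([459.145, 276.589])}
{'c': array([0.617, 0.043]), 'size': array([14.106, 43.953]), 'ang': np.float32(1.929), 'pca': np.float64(1.899), 'z': np.float64(0.14), 'n': np.int64(2035), 'uv': array([598.813, 295.55 ])}
{'c': array([ 0.569, -0.036]), 'size': array([2.293, 6.956]), 'ang': np.float32(2.793), 'pca': np.float64(2.726), 'z': np.float64(0.139), 'n': np.int64(42), 'uv': array([479.857, 384.167])}
{'c': array([ 0.574, -0.07 ]), 'size': array([12.664, 14.473]), 'ang': np.float32(1.817), 'pca': np.float64(2.535), 'z': np.float64(0.14), 'n': np.int64(270), 'uv': array([457.498, 425.752])}
[0.0014, -0.0031, 0.0649, 0.0064, 0.0033, -0.002]
```

Both loose bolts are now halfway (1.90 and 1.91), so the first pass is done and released. The second pass starts with c.

Call:
{"api": "carry_out", "payload": {"deltas": [-0.001,0,0.02,0,0,0,-0.001,0,0.045,0,0,0,-0.001,0,0.06,0,0,0,-0.001,0,0.06,0,0,0]}}

```text
time: 8.7
eef_pos: [0.4449, 0.0033, 0.1105]
tcp_rot: [0.578, 0.816, -0.0, -0.001]
contact_force: [0.2, 0.0, 0.1]
opening: 0.451
finger_force: 0.0
```

Call:
{"api": "carry_out", "payload": {"deltas": [0,0,0,0,0,0,0,0,0,0,0,0,0,0,0,0,0,0,0,0,0,0,0,0], "grip": 0}}

```text
time: 9.2
eef_pos: [0.4458, 0.0026, 0.113]
tcp_rot: [0.578, 0.816, -0.001, 0.0]
contact_force: [-4.7, -2.5, 5.7]
opening: 0.133
finger_force: 60.7
```

Call:
{"api": "carry_out", "payload": {"deltas": [0,0,0,0,0,0.16,0,0,0,0,0,0.33,0,0,0,0,0,0.5,0,0,0,0,0,0.65,0,0,0,0,0,0.77]}}

```text
time: 9.82
eef_pos: [0.4449, 0.0027, 0.1129]
tcp_rot: [0.843, 0.538, -0.002, -0.0]
contact_force: [-8.5, -1.9, 9.1]
opening: 0.13
finger_force: 61.3
```

Call:
{"api": "carry_out", "payload": {"deltas": [0,0,0,0,0,0.03,0,0,0,0,0,0.05,0,0,0,0,0,0.05]}}

```text
time: 10.2
eef_pos: [0.4448, 0.0027, 0.113]
tcp_rot: [0.854, 0.52, -0.002, -0.0]
contact_force: [-8.6, -2.1, 7.6]
opening: 0.131
finger_force: 69.2
```

```bash
python3 -c "
from h import *
s=ctrl.get_state();print(s['eef_pos'],s['opening'],s['wrist_torque'])
print(delta(.445,.004,.112,1.125).tolist())
"
```

```text
[0.44481452 0.00266599 0.11297191] 0.1311366841520303 [-0.16057652  1.29846138  0.78946826]
[0.0013, -0.0004, 0.001, -0.0025, 0.0033, -0.0311]
```

Call:
{"api": "carry_out", "payload": {"deltas": [0,0,0,0,0,0,0,0,0,0,0,0,0,0,0,0,0,0,0,0,-0.03,0,0,0,0,0,-0.06,0,0,0], "grip": 45}}

```text
time: 10.82
eef_pos: [0.4458, 0.0031, 0.1723]
tcp_rot: [0.855, 0.518, -0.0, -0.0]
contact_force: [0.4, -0.1, -0.4]
opening: 0.446
finger_force: 0.0
```

Call:
{"api": "carry_out", "payload": {"deltas": [0,0,0,0,0,0]}}

```text
time: 10.95
eef_pos: [0.4479, 0.0027, 0.1746]
tcp_rot: [0.855, 0.518, 0.003, 0.002]
contact_force: [-0.7, 1.1, 0.5]
opening: 0.447
finger_force: 0.0
```

```bash
python3 -c "
from h import *
s=ctrl.get_state();print(s['eef_pos'],s['opening'])
print(delta(.619,.0425,.172,1.911).tolist())
p,d=ctrl.read_camera('wrist')
for b in bars('wrist',p,d,s): print({k:np.round(v,3) for k,v in b.items()})
"
```

```text
[0.44793493 0.00266269 0.17462976] 0.4465522357536196
[0.1146, 0.1331, 0.0037, 0.0069, 0.0008, -0.8223]
{'c': array([0.617, 0.042]), 'size': array([13.088, 43.794]), 'ang': np.float32(1.897), 'pca': np.float64(1.9), 'z': np.float64(0.14), 'n': np.int64(2796), 'uv': array([564.34 ,  57.787])}
{'c': array([0.491, 0.102]), 'size': array([11.746, 43.732]), 'ang': np.float32(1.893), 'pca': np.float64(1.899), 'z': np.float64(0.14), 'n': np.int64(1843), 'uv': array([301.228,  59.632])}
{'c': array([0.53 , 0.023]), 'size': array([ 9.171, 30.724]), 'ang': np.float32(2.7), 'pca': np.float64(2.703), 'z': np.float64(0.126), 'n': np.int64(874), 'uv': array([428.534, 164.087])}
{'c': array([ 0.57 , -0.056]), 'size': array([11.778, 43.513]), 'ang': np.float32(1.833), 'pca': np.float64(1.821), 'z': np.float64(0.14), 'n': np.int64(1692), 'uv': array([542.25 , 254.412])}
{'c': array([0.445, 0.004]), 'size': array([43.728, 12.004]), 'ang': np.float32(1.127), 'pca': np.float64(1.123), 'z': np.float64(0.14), 'n': np.int64(1570), 'uv': array([311.873, 263.989])}
```

Call:
{"api": "carry_out", "payload": {"deltas": [0.02,0.025,0,0,0,-0.16,0.05,0.06,0,0,0,-0.33,0.08,0.095,0,0,0,-0.5,0.105,0.125,0,0,0,-0.67,0.115,0.136,0,0,0,-0.82]}}

```text
time: 11.62
eef_pos: [0.6205, 0.0423, 0.1693]
tcp_rot: [0.576, 0.818, -0.001, -0.001]
contact_force: [-0.3, -0.9, 0.5]
opening: 0.452
finger_force: 0.0
```

Call:
{"api": "carry_out", "payload": {"deltas": [0,0,0,0,0,0,0,0,0,0,0,0]}}

```text
time: 11.88
eef_pos: [0.6185, 0.0419, 0.1705]
tcp_rot: [0.579, 0.815, -0.001, -0.001]
contact_force: [-0.7, -0.2, -0.4]
opening: 0.449
finger_force: 0.0
```

```bash
python3 -c "
from h import *
for i in range(3):
  s=ctrl.get_state();print(s['eef_pos'],delta(.619,.0425,.112,1.911).tolist())
  p,d=ctrl.read_camera('wrist')
for b in bars('wrist',p,d,s): print({k:np.round(v,3) for k,v in b.items()})
"
```

```text
[0.61850464 0.0418765  0.17054627] [0.0004, 0.0008, 0.0585, -0.0022, -0.001, -0.0044]
[0.61856709 0.04178652 0.17099301] [0.0005, 0.0007, 0.059, -0.0016, -0.0007, -0.0041]
[0.61872875 0.04175222 0.17143579] [0.0006, 0.0006, 0.0594, -0.0009, -0.0004, -0.0038]
{'c': array([0.493, 0.102]), 'size': array([12.786, 43.698]), 'ang': np.float32(1.906), 'pca': np.float64(1.906), 'z': np.float64(0.14), 'n': np.int64(2774), 'uv': array([127.683,  82.215])}
{'c': array([0.446, 0.003]), 'size': array([45.008, 12.3  ]), 'ang': np.float32(1.121), 'pca': np.float64(1.217), 'z': np.float64(0.14), 'n': np.int64(1776), 'uv': array([ 24.099, 227.346])}
{'c': array([0.532, 0.023]), 'size': array([ 9.592, 31.376]), 'ang': np.float32(2.694), 'pca': np.float64(2.695), 'z': np.float64(0.126), 'n': np.int64(888), 'uv': array([171.255, 242.829])}
{'c': array([0.618, 0.043]), 'size': array([11.877, 43.611]), 'ang': np.float32(1.919), 'pca': np.float64(1.923), 'z': np.float64(0.14), 'n': np.int64(1594), 'uv': array([318.332, 264.123])}
{'c': array([ 0.575, -0.069]), 'size': array([ 8.777, 18.61 ]), 'ang': np.float32(1.574), 'pca': np.float64(1.494), 'z': np.float64(0.14), 'n': np.int64(195), 'uv': array([196.974, 403.738])}
```

c is home at 1.125. Now a, using the same sequence.

Call:
{"api": "carry_out", "payload": {"deltas": [0.0005,0.0005,0.02,0,0,0,0.0005,0.0005,0.045,0,0,0,0.0005,0.0005,0.059,0,0,0,0.0005,0.0005,0.059,0,0,0]}}

```text
time: 12.52
eef_pos: [0.6187, 0.0426, 0.1109]
tcp_rot: [0.578, 0.816, -0.001, -0.002]
contact_force: [0.6, -0.1, -0.4]
opening: 0.451
finger_force: 0.0
```

Call:
{"api": "carry_out", "payload": {"deltas": [0,0,0,0,0,0,0,0,0,0,0,0,0,0,0,0,0,0,0,0,0,0,0,0], "grip": 0}}

```text
time: 13.02
eef_pos: [0.6194, 0.042, 0.1141]
tcp_rot: [0.578, 0.816, -0.001, -0.0]
contact_force: [-5.5, -2.4, 2.9]
opening: 0.129
finger_force: 60.4
```

Call:
{"api": "carry_out", "payload": {"deltas": [0,0,0,0,0,0.16,0,0,0,0,0,0.33,0,0,0,0,0,0.5,0,0,0,0,0,0.65,0,0,0,0,0,0.77]}}

```text
time: 13.65
eef_pos: [0.6187, 0.042, 0.1141]
tcp_rot: [0.843, 0.538, -0.002, -0.0]
contact_force: [-7.2, -1.7, 4.7]
opening: 0.129
finger_force: 60.6
```

Call:
{"api": "carry_out", "payload": {"deltas": [0,0,0,0,0,0.03,0,0,0,0,0,0.05,0,0,0,0,0,0.05]}}

```text
time: 14.02
eef_pos: [0.6187, 0.042, 0.1141]
tcp_rot: [0.854, 0.52, -0.002, -0.0]
contact_force: [-7.1, -1.0, 4.0]
opening: 0.126
finger_force: 68.1
```

```bash
python3 -c "
from h import *
s=ctrl.get_state();print(s['eef_pos'],s['opening'],s['wrist_torque'])
print(delta(.619,.0425,.112,1.125).tolist())
"
```

```text
[0.61865523 0.04203183 0.11412704] 0.1259617756638488 [-0.13599392  1.11245768  0.78348639]
[0.0006, 0.0001, 0.0021, -0.0025, 0.0038, -0.0313]
```

Call:
{"api": "carry_out", "payload": {"deltas": [0,0,0,0,0,0,0,0,0,0,0,0,0,0,0,0,0,0,0,0,-0.03,0,0,0,0,0,-0.06,0,0,0], "grip": 45}}

```text
time: 14.65
eef_pos: [0.62, 0.0426, 0.1733]
tcp_rot: [0.855, 0.518, -0.0, -0.0]
contact_force: [0.4, 0.2, 0.5]
opening: 0.452
finger_force: 0.0
```

Call:
{"api": "carry_out", "payload": {"deltas": [-0.02,0,0,0,0,-0.14,-0.05,0.001,0,0,0,-0.3,-0.08,0.002,0,0,0,-0.46,-0.1,0.003,0,0,0,-0.62,-0.109,0.003,0,0,0,-0.748]}}

```text
time: 15.28
eef_pos: [0.572, -0.0565, 0.1732]
tcp_rot: [0.606, 0.796, 0.0, 0.0]
contact_force: [-0.1, 0.7, 0.0]
opening: 0.446
finger_force: 0.0
```

Call:
{"api": "carry_out", "payload": {"deltas": [0,0,0,0,0,0,0,0,0,0,0,0]}}

```text
time: 15.52
eef_pos: [0.5725, -0.0552, 0.1732]
tcp_rot: [0.608, 0.794, 0.0, 0.0]
contact_force: [0.0, 0.6, -0.3]
opening: 0.448
finger_force: 0.0
```

```bash
python3 -c "
from h import *
for i in range(3):
  s=ctrl.get_state();print(s['eef_pos'],delta(.5705,-.0565,.112,1.837).tolist())
  p,d=ctrl.read_camera('wrist')
for b in bars('wrist',p,d,s): print({k:np.round(v,3) for k,v in b.items()})
p,d=ctrl.read_camera('top')
for b in bars('top',p,d): print({k:np.round(v,3) for k,v in b.items()})
"
```

```text
[ 0.57245639 -0.05521061  0.17316681] [-0.0007, -0.0023, 0.0612, 0.0008, 0.0001, -0.002]
[ 0.57244035 -0.05506572  0.17311523] [-0.0009, -0.0023, 0.0611, 0.0007, 0.0001, -0.0012]
[ 0.57240631 -0.05500303  0.17307005] [-0.0009, -0.0023, 0.0611, 0.0005, 0.0001, -0.0008]
{'c': array([0.445, 0.003]), 'size': array([43.973, 12.538]), 'ang': np.float32(1.125), 'pca': np.float64(1.134), 'z': np.float64(0.14), 'n': np.int64(2643), 'uv': array([116.065, 103.125])}
{'c': array([0.617, 0.042]), 'size': array([43.499, 12.004]), 'ang': np.float32(1.118), 'pca': np.float64(1.11), 'z': np.float64(0.14), 'n': np.int64(1238), 'uv': array([449.721, 115.031])}
{'c': array([0.531, 0.022]), 'size': array([ 9.133, 31.06 ]), 'ang': np.float32(2.687), 'pca': np.float64(2.613), 'z': np.float64(0.126), 'n': np.int64(808), 'uv': array([279.088, 107.095])}
{'c': array([ 0.571, -0.056]), 'size': array([12.008, 43.295]), 'ang': np.float32(1.828), 'pca': np.float64(1.846), 'z': np.float64(0.14), 'n': np.int64(1531), 'uv': array([315.091, 266.948])}
{'c': array([0.618, 0.044]), 'size': array([44.454, 11.474]), 'ang
[... 182 characters left out ...]
]), 'ang': np.float32(2.699), 'pca': np.float64(2.576), 'z': np.float64(0.146), 'n': np.int64(119), 'uv': array([ 72.961, 230.1  ])}
{'c': array([0.532, 0.024]), 'size': array([ 8.98 , 30.899]), 'ang': np.float32(2.698), 'pca': np.float64(2.7), 'z': np.float64(0.127), 'n': np.int64(177), 'uv': array([343.571, 262.593])}
{'c': array([0.492, 0.103]), 'size': array([12.146, 42.559]), 'ang': np.float32(1.9), 'pca': np.float64(1.888), 'z': np.float64(0.141), 'n': np.int64(346), 'uv': array([284.136, 301.146])}
{'c': array([0.45 , 0.016]), 'size': array([16.395, 11.909]), 'ang': np.float32(1.167), 'pca': np.float64(1.035), 'z': np.float64(0.14), 'n': np.int64(130), 'uv': array([359.832, 325.443])}
```

a is home at about 1.12. Next is b: shift 2 mm in y and turn by 1.837 - 1.125 ≈ 0.71, plus 0.035 overshoot into the stop.

Call:
{"api": "carry_out", "payload": {"deltas": [-0.001,-0.002,0.02,0,0,0,-0.001,-0.002,0.045,0,0,0,-0.001,-0.002,0.06,0,0,0,-0.001,-0.002,0.06,0,0,0]}}

```text
time: 16.23
eef_pos: [0.5691, -0.0566, 0.1107]
tcp_rot: [0.607, 0.795, -0.001, -0.002]
contact_force: [-0.1, 0.9, 0.1]
opening: 0.448
finger_force: 0.0
```

Call:
{"api": "carry_out", "payload": {"deltas": [0,0,0,0,0,0,0,0,0,0,0,0,0,0,0,0,0,0,0,0,0,0,0,0], "grip": 0}}

```text
time: 16.73
eef_pos: [0.5718, -0.057, 0.1142]
tcp_rot: [0.607, 0.795, 0.001, 0.002]
contact_force: [3.5, 1.7, 1.4]
opening: 0.125
finger_force: 60.6
```

Call:
{"api": "carry_out", "payload": {"deltas": [0,0,0,0,0,0.15,0,0,0,0,0,0.31,0,0,0,0,0,0.47,0,0,0,0,0,0.61,0,0,0,0,0,0.7]}}

```text
time: 17.35
eef_pos: [0.5714, -0.057, 0.1143]
tcp_rot: [0.843, 0.537, 0.001, 0.001]
contact_force: [1.4, 1.2, 1.9]
opening: 0.131
finger_force: 60.9
```

Call:
{"api": "carry_out", "payload": {"deltas": [0,0,0,0,0,0.025,0,0,0,0,0,0.045,0,0,0,0,0,0.045]}}

```text
time: 17.73
eef_pos: [0.5714, -0.057, 0.1142]
tcp_rot: [0.854, 0.52, 0.001, 0.001]
contact_force: [1.8, 2.9, 6.4]
opening: 0.129
finger_force: 68.2
```

```bash
python3 -c "
from h import *
s=ctrl.get_state();print(s['eef_pos'],s['opening'],s['wrist_torque'])
print(delta(.5705,-.056,.112,1.125).tolist())
"
```

```text
[ 0.57137248 -0.05702322  0.11422248] 0.12863664664097088 [ 0.31373596 -0.37576028  0.82604665]
[0.0005, -0.0013, 0.0022, 0.0026, -0.0001, -0.0302]
```

Call:
{"api": "carry_out", "payload": {"deltas": [0,0,0,0,0,0,0,0,0,0,0,0,0,0,0,0,0,0,0,0,-0.03,0,0,0,0,0,-0.06,0,0,0], "grip": 45}}

```text
time: 18.35
eef_pos: [0.5697, -0.0569, 0.1727]
tcp_rot: [0.855, 0.519, -0.001, -0.001]
contact_force: [0.2, -0.1, 0.0]
opening: 0.449
finger_force: 0.0
```

Call:
{"api": "carry_out", "payload": {"deltas": [0.02,-0.026,0,0,0,-0.15,0.045,-0.062,0,0,0,-0.32,0.073,-0.1,0,0,0,-0.49,0.095,-0.13,0,0,0,-0.66,0.105,-0.144,0,0,0,-0.807]}}

```text
time: 18.98
eef_pos: [0.4896, 0.104, 0.1725]
tcp_rot: [0.58, 0.815, -0.0, -0.0]
contact_force: [0.5, -0.4, -0.3]
opening: 0.449
finger_force: 0.0
```

Call:
{"api": "carry_out", "payload": {"deltas": [0,0,0,0,0,0,0,0,0,0,0,0]}}

```text
time: 19.23
eef_pos: [0.4913, 0.102, 0.1729]
tcp_rot: [0.583, 0.812, -0.0, 0.0]
contact_force: [-0.6, -0.0, 0.3]
opening: 0.45
finger_force: 0.0
```

```bash
python3 -c "
from h import *
for i in range(3):
  s=ctrl.get_state();print(s['eef_pos'],delta(.492,.103,.112,1.895).tolist())
  p,d=ctrl.read_camera('wrist')
for b in bars('wrist',p,d,s): print({k:np.round(v,3) for k,v in b.items()})
"
```

```text
[0.49132957 0.10203731 0.17294391] [0.0007, 0.0009, 0.0609, 0.0001, 0.0004, 0.0012]
[0.4914702  0.10186608 0.17298245] [0.0009, 0.0009, 0.061, 0.0002, 0.0004, 0.0012]
[0.49150215 0.1018161  0.17300246] [0.001, 0.0008, 0.061, 0.0002, 0.0003, 0.0013]
{'c': array([0.492, 0.103]), 'size': array([11.591, 43.607]), 'ang': np.float32(1.9), 'pca': np.float64(1.913), 'z': np.float64(0.14), 'n': np.int64(1494), 'uv': array([319.589, 264.59 ])}
{'c': array([0.527, 0.025]), 'size': array([ 8.912, 23.835]), 'ang': np.float32(2.673), 'pca': np.float64(2.82), 'z': np.float64(0.126), 'n': np.int64(393), 'uv': array([330.272, 375.359])}
{'c': array([0.623, 0.058]), 'size': array([ 7.143, 11.36 ]), 'ang': np.float32(2.819), 'pca': np.float64(2.578), 'z': np.float64(0.14), 'n': np.int64(215), 'uv': array([485.604, 385.809])}
{'c': array([0.61 , 0.027]), 'size': array([ 9.952, 13.903]), 'ang': np.float32(2.701), 'pca': np.float64(2.783), 'z': np.float64(0.14), 'n': np.int64(299), 'uv': array([447.823, 416.572])}
```

Call:
{"api": "carry_out", "payload": {"deltas": [0.001,0.001,0.02,0,0,0,0.001,0.001,0.045,0,0,0,0.001,0.001,0.06,0,0,0,0.001,0.001,0.06,0,0,0]}}

```text
time: 19.88
eef_pos: [0.491, 0.1035, 0.1117]
tcp_rot: [0.583, 0.813, -0.001, -0.001]
contact_force: [-0.1, 0.2, 0.5]
opening: 0.45
finger_force: 0.0
```

Call:
{"api": "carry_out", "payload": {"deltas": [0,0,0,0,0,0,0,0,0,0,0,0,0,0,0,0,0,0,0,0,0,0,0,0], "grip": 0}}

```text
time: 20.38
eef_pos: [0.4925, 0.1038, 0.1142]
tcp_rot: [0.582, 0.813, 0.0, 0.001]
contact_force: [-1.7, -1.7, 6.5]
opening: 0.124
finger_force: 60.7
```

Call:
{"api": "carry_out", "payload": {"deltas": [0,0,0,0,0,0.16,0,0,0,0,0,0.33,0,0,0,0,0,0.5,0,0,0,0,0,0.65,0,0,0,0,0,0.76]}}

```text
time: 21.0
eef_pos: [0.4929, 0.1037, 0.1143]
tcp_rot: [0.843, 0.538, 0.001, 0.001]
contact_force: [0.4, -0.7, 4.1]
opening: 0.128
finger_force: 60.7
```

Call:
{"api": "carry_out", "payload": {"deltas": [0,0,0,0,0,0.025,0,0,0,0,0,0.045,0,0,0,0,0,0.045]}}

```text
time: 21.38
eef_pos: [0.493, 0.1037, 0.1143]
tcp_rot: [0.853, 0.522, 0.001, 0.001]
contact_force: [0.9, -0.1, 5.4]
opening: 0.124
finger_force: 66.2
```

Call:
{"api": "carry_out", "payload": {"deltas": [0,0,0,0,0,0,0,0,0,0,0,0,0,0,0,0,0,0,0,0,-0.05,0,0,0,0,0,-0.1,0,0,0], "grip": 45}}

```text
time: 22.0
eef_pos: [0.4909, 0.1039, 0.2131]
tcp_rot: [0.854, 0.52, -0.001, -0.001]
contact_force: [0.2, 0.1, 0.0]
opening: 0.448
finger_force: 0.0
```

Call:
{"api": "carry_out", "payload": {"deltas": [0.06,0,-0.03,0,0,0,0.12,0,-0.03,0,0,0,0.12,0,-0.03,0,0,0,0.12,0,-0.03,0,0,0]}}

```text
time: 22.5
eef_pos: [0.5462, 0.2105, 0.242]
tcp_rot: [0.854, 0.52, -0.001, -0.0]
contact_force: [0.1, 0.0, 0.4]
opening: 0.446
finger_force: 0.0
```

```bash
python3 -c "
from h import *
p,d=ctrl.read_camera('top')
cv2.imwrite('pics/end.png',p[:,:,::-1])
s=ctrl.get_state()
for b in bars('top',p,d): print({k:np.round(v,3) for k,v in b.items()})
p,d=ctrl.read_camera('wrist')
print(s['eef_pos'])
for b in bars('wrist',p,d,s): print({k:np.round(v,3) for k,v in b.items()})
"
```

```text
{'c': array([0.618, 0.043]), 'size': array([44.081, 11.956]), 'ang': np.float32(1.108), 'pca': np.float64(1.122), 'z': np.float64(0.141), 'n': np.int64(356), 'uv': array([319.324, 197.5  ])}
{'c': array([ 0.571, -0.056]), 'size': array([43.797, 11.728]), 'ang': np.float32(1.131), 'pca': np.float64(1.128), 'z': np.float64(0.14), 'n': np.int64(370), 'uv': array([402.055, 222.68 ])}
{'c': array([0.532, 0.024]), 'size': array([ 8.979, 31.221]), 'ang': np.float32(2.698), 'pca': np.float64(2.694), 'z': np.float64(0.127), 'n': np.int64(179), 'uv': array([343.659, 262.218])}
{'c': array([0.492, 0.103]), 'size': array([44.193, 12.262]), 'ang': np.float32(1.126), 'pca': np.float64(1.119), 'z': np.float64(0.14), 'n': np.int64(368), 'uv': array([283.846, 300.907])}
{'c': array([0.445, 0.004]), 'size': array([43.831, 12.15 ]), 'ang': np.float32(1.135), 'pca': np.float64(1.138), 'z': np.float64(0.141), 'n': np.int64(366), 'uv': array([370.065, 328.591])}
[0.54614314 0.20994778 0.24217242]
{'c': array([0.494, 0.105]), 'size': array([37.588, 11.994]), 'ang': np.float32(1.11), 'pca': np.float64(1.11), 'z': np.float64(0.14), 'n': np.int64(599), 'uv': array([319.041, 363.152])}
{'c': array([0.614, 0.029]), 'size': array([12.651,  6.994]), 'ang': np.float32(1.07), 'pca': np.float64(1.37), 'z': np.float64(0.14), 'n': np.int64(68), 'uv': array([480.147, 380.147])}
{'c': array([ 0.581, -0.038]), 'size': array([3.569, 9.418]), 'ang': np.float32(2.662), 'pca': np.float64(2.672), 'z': np.float64(0.135), 'n': np.int64(88), 'uv': array([465.247, 435.876])}
```

View pics/end.png

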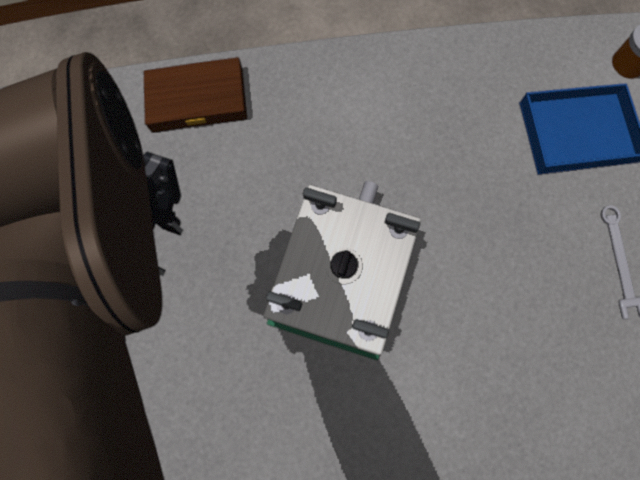

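All four bars, at (319,197), (402,223), (371,328) and (284,301), stand square across the shaft line. The cap at (344,262) is unchanged and the arm is clear.

```bash
python3 -c "
from plant import ctrl
print(ctrl.sign_off())"
```

```text
the job is handed in; nothing more can be done
None
```

The job is handed in: I turned loose bolts a and c to halfway and let go of each, then turned all four home in the order c, a, b, d; the last camera check showed all four bars square across the shaft and the filler cap unmoved, at about 22.5 s of the 72 s allowed.

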